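Match the screw lids to the varnish jars

ROBOT

A 7-joint arm with a two-finger parallel gripper is mounted at the origin on the work surface. World frame = base frame: x ahead of the robot, y to its left, z up, the work surface at z = 0. Lengths are in m, angles in rad, forces in N, time in s.
With the tool pointing down it reaches from about 0.425 to 0.925 m from the base axis. Payload 6.8 kg.
Tool frame: the origin (TCP) lies on the front face of the gripper's body, between the roots of the fingers; the fingertips stand 73 mm ahead of it and the grasp point (between the pads) lies 54 mm ahead of it; z points along the fingers, y is the line along which they close (so a half turn about z gives the same grasp; the last joint's range is limited). The gripper opens to 85 mm and grips with 20 to 120 N. Pads are 22 mm wide; open, the fingers measure 114 mm over their backs; the gripper's body (76 mm by 85 mm) begins 54 mm behind the grasp point. The pads swing forward as they close: fully open they stand 13 mm farther back than shut.
Start: joints at [-1.447, 0.477, 0.022, 1.555, -0.011, 1.109, -0.083], TCP at [0.155, 0.657, 0.304] pointing down, gripper open.
Joint ranges: [-2.96, 2.96], [-0.34, 2.1], [-1.41, 1.46], [0.24, 2.44], [-1.37, 4.51], [0.17, 1.92], [-2.96, 2.96]. Speed limits (rad/s): [2.39, 2.39, 3.14, 3.14, 3.14, 3.14, 3.14].

INTERFACE

Orientations are given as a unit quaternion [w, x, y, z].
In Python, from station import bot, optics gives the robot as it stands.
- The arm moves only by the tool drive_tool, never from a script. Its argument "deltas" is a list of rows, each an object with "gripper": the closure in counts, from 0 (fully open) to 255 (shut); "offset": the shift along the tool's x, y, z in units of 1000 mm (1.0 is 1000 mm), a list of three; "angular": the turn, a rotation vector about the tool's x, y, z in units of 45 degrees (1.0 is 45 degrees), a list of three. In form: [{"gripper": gripper, "offset": [dx, dy, dz], "angular": [rx, ry, rz]}, ...]. A call has 1 to 5 rows; each row is the pose to reach, as a shift and turn from the pose commanded when the call began, along the tool's axes at that moment; what a row does not reach only later rows make up. A row lasts 1/10 s, in which the tool goes at most 50 mm and 8.59 degrees, less where a joint would pass 70% of its speed; a pose out of reach is approached as far as the arm can. A call with a number of a shift or a turn outside -1 to 1 is refused whole. A call with a gripper value outside its range is refused whole. The fingers move at their own pace and stop on an object; "grip_force" is the grip in N (left out, the last holds). Time passes only in rows, so rows that repeat a pose let the fingers close. It gives the time, the measured TCP pose, the force, the opening and the grip force at its end, in the units of the state.
- bot.get_obs(): the state, without advancing time (a new reading comes with each control period).
- optics.read_camera(name): name is "scene" or "side" or "wrist"; returns the picture (480x640x3 uint8, blue, green, red); there is no depth.
- optics.camera_model(name): a dict with "fx", "fy", "cx", "cy" (pixels), "cam_to_world" (4x4, takes a point from camera to world coordinates). Camera axes: x right, y up, looking along -z (the intrinsics and any distortion apply to the point x, -y, -z); pixel columns grow to the right and rows downward; lengths in m; the calibration is good to about 2 mm. A picture is of the moment at which its call begins: read the wrist's pose just before it. camera_model takes no time and is no camera call; for the wrist camera it gives the pose at the moment of the call.
- bot.hand_in(): hands the job in; it is judged then, once.
The state is a dict: "t": time; "q": joint angles; "joint_vel": joint speeds; "joint_torque": joint torques, N m; "eef_pos": TCP position; "tool_rot": TCP orientation; "contact_force": force on the tool from outside, world axes, zero at the start; "torque": the same for the moment, N m; "gripper_width": opening from 0.0 (shut) to 1.0 (fully open); "grasp_force": force on a finger pad.
Only numpy, scipy, OpenCV 4.12 (cv2) and the standard library are available. Lean on these libraries where they do the work, as an engineer would, in place of code of your own. Each camera call takes 0.05 s, during which the arm holds its last target. There are 200 camera calls.

TASK

Close both amber jars in the wooden rack with the two red lids: each lid fits only one of the jars and you cannot tell which by eye, so try one, and if it binds part-way take it off and try the other jar. Each lid must end up screwed down fully home and level on its jar and let go; leave everything else on the bench where it is.

Things in the scene. Friction and masses are not known exactly. Their poses are not given: they have to be found in the camera images.
- lid_1_mid (a point): loose red screw lid, 70 mm across, 54 mm tall: 30 mm skirt and top (open below, 26 mm deep, 64.6 mm bore, wall 2.7 mm) with a white finger bar across the top, 56 long, 16 wide, 24 mm tall. Lies flat, bar up, 110 to 185 g. Point half-way up (27 mm above its lower edge); z up, x along the bar. Two lugs inside the skirt stand under the bar's ends, so a half turn makes no difference
- lid_2_mid (a point): second loose lid, same look, sizes and axes as lid_1. Only one lid fits each jar; which one changes from run to run. The fitting lid, pressed lightly, sinks 7 mm as it is turned clockwise (seen from above) from the entry: turning takes under 0.5 N m; fully down after about 70 degrees, stop near 77. The wrong one binds hard after 20 to 30 degrees, 4 to 7 mm too high; turned back to the entry it lifts off
- mouth_left (a point): centre of the rim of the left jar (rack y = +80 mm), 140 mm above the bench; z up, x through the jar's two white marks, y along the rack. Amber jar, 82 mm across, fixed, cannot turn; screw neck 61.6 mm across. Two thread entries 30 degrees wide open upward at the white marks: a lid with its bar along x (within 8 degrees) drops on until its point is 8 mm above this one
- mouth_right (a point): the same for the right jar (rack y = -80 mm). Heights of a lid's point above this point: 26 mm resting on the neck off the entries, 8 mm dropped into the entries, 1 mm screwed fully home with its top lying on the rim. The lid bore clears the neck by 1.5 mm all round
- rack: light wood rack fixed to the bench, 100 x 280 x 30 mm with 22 mm kerbs on it, holding two jars 160 mm apart; origin at the centre of its underside, y along its length, turned up to 20 degrees either way
- brush_pot_mid (a point): blue ceramic pot holding three brushes, 72 mm across, pot 90 mm tall, brush handles up to 166 mm; loose bystander; point 45 mm above its underside
- glue_bottle_mid (a point): yellow glue bottle with a red cap, 60 mm across, 150 mm tall; loose bystander; point at its middle
- sanding_block_mid (a point): cork sanding block, 65 x 38 x 22 mm, loose bystander; point at its middle
- tape_roll_mid (a point): roll of yellow tape lying flat, 52 mm across, 19 mm tall, loose bystander; point at its middle
- bar_clamp_mid (a point): wooden bar clamp lying flat, 240 mm bar along its x with two jaws 100 mm long to its -y side, orange handle, about 22 mm tall, loose bystander; point 11 mm up on the bar
- neck_blank_mid (a point): dark wood blank, 160 x 50 x 25 mm, loose bystander; point at its middle
There are look-alikes about, which are no part of the job. Leave any black, blue or purple look-alike of the part that bears lid_2_mid alone.

How it is judged:
By the outcome, as a careful person would: the job done as asked, in the order asked, and still so for the second after the job is handed in, with the robot touching nothing.
It also fails if it takes over 72 s, if anything falls off the work surface, if the arm or the gripper's body presses on something with over 40 N, if the wrist force passes 120 N, or if a joint passes its speed limit or range.

## Working session

There is one attempt and no reset: what is moved stays moved. The work goes in short steps, Python scripts to look and compute and a tool call to move; the robot and the scene stay as the last step left them, time stands still between calls to the robot, and variables do not carry over. Pictures are saved under pics/ and viewed, at most 10 in all, crops included, and the job is handed in when it is done.

Besides the shell and the picture viewer there is one more tool, called after "Call:" by a JSON object that holds its "op" and its "data", one argument or row to a line. drive_tool: Moves the arm, as the interface text tells. Its arguments: {"type":"object","properties":{"deltas":{"type":"array"},"grip_force":{"type":"number"}},"required":["deltas"]}

```bash
mkdir -p pics; ls; python3 - <<'E'
from station import bot, optics
import cv2,numpy as np
o=bot.get_obs();print({k:np.round(v,3).tolist() for k,v in o.items()})
for n in("scene","side","wrist"):
    m=optics.camera_model(n);im=optics.read_camera(n);cv2.imwrite(f"pics/{n}0.png",im)
    print(n,{k:np.round(v,4).tolist() for k,v in m.items()})
E
```

```text
pics
{'t': 0.0, 'q': [-1.447, 0.478, 0.022, 1.556, -0.011, 1.109, -0.083], 'joint_vel': [0.001, 0.001, -0.0, 0.001, 0.001, 0.0, 0.0], 'joint_torque': [0.001, -59.644, 1.609, -28.12, 0.012, 0.009, 0.0], 'eef_pos': [0.155, 0.656, 0.303], 'tool_rot': [-0.0, 0.116, 0.993, -0.001], 'contact_force': [0.328, -0.491, -0.312], 'torque': [-0.015, -0.023, -0.027], 'grasp_force': 0.0, 'gripper_width': 1.002}
scene {'fx': 494.3571, 'fy': 494.3571, 'cx': 328.2266, 'cy': 239.095, 'cam_to_world': [[-0.0851, -0.7281, 0.6802, 1.2105], [0.9963, -0.0713, 0.0483, 0.0885], [0.0133, 0.6818, 0.7314, 0.8873], [0.0, 0.0, 0.0, 1.0]]}
side {'fx': 598.8127, 'fy': 598.8127, 'cx': 313.5938, 'cy': 242.2147, 'cam_to_world': [[0.9985, 0.0311, -0.0444, 0.4329], [-0.054, 0.6293, -0.7753, -1.1399], [0.0038, 0.7766, 0.63, 1.0532], [0.0, 0.0, 0.0, 1.0]]}
wrist {'fx': 409.9153, 'fy': 409.9153, 'cx': 319.159, 'cy': 246.9441, 'cam_to_world': [[0.2308, -0.9229, -0.3082, 0.076], [0.973, 0.2186, 0.0743, 0.6749], [-0.0012, -0.317, 0.9484, 0.3732], [0.0, 0.0, 0.0, 1.0]]}
```

View pics/scene0.png

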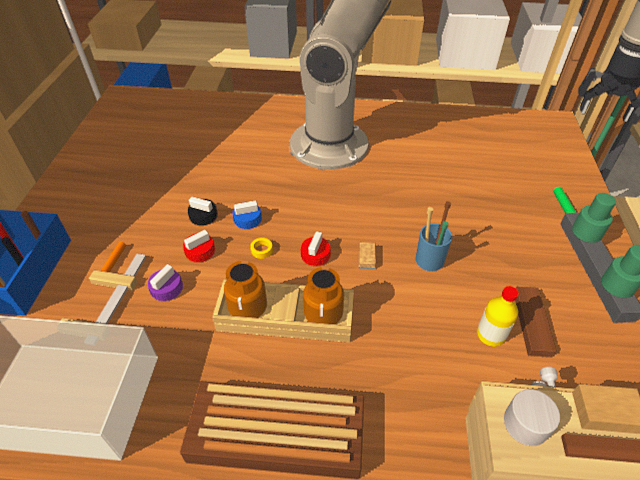

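View pics/side0.png

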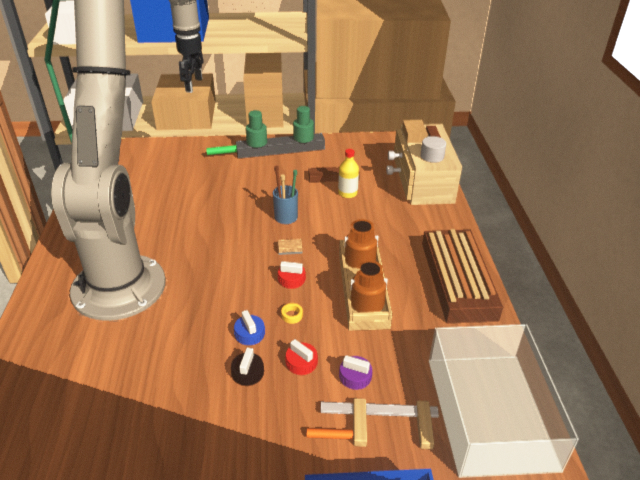

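Scene view: red lids at about (199,246) and (316,249), jar mouths at (244,275) and (323,280). Side view: lids at (302,357) and (292,273), mouths at (370,272) and (362,230). I'll enlarge these areas.

```bash
python3 - <<'E'
import cv2,numpy as np
a=cv2.imread("pics/scene0.png");b=cv2.imread("pics/side0.png")
c=cv2.resize(a[220:340,170:370],None,fx=4,fy=4,interpolation=cv2.INTER_CUBIC)[:, :800]
d=cv2.resize(b[215:315,335:395],(240,400),interpolation=cv2.INTER_CUBIC)
cv2.imwrite("pics/c1.png",c); 
for n,im in(("scene",a),("side",b)):
    h=cv2.cvtColor(im,cv2.COLOR_BGR2HSV)
    red=((h[...,0]<5)|(h[...,0]>175))&(h[...,1]>190)&(h[...,2]>110)
    k,l,s,ce=cv2.connectedComponentsWithStats(red.astype(np.uint8))
    print(n,[(s[i].tolist(),ce[i].round(1).tolist()) for i in range(1,k) if s[i,4]>60])
E
```

```text
scene [([0, 223, 8, 15, 63], [2.4, 231.9]), ([183, 236, 32, 26, 433], [200.3, 251.5]), ([301, 237, 30, 29, 513], [315.6, 252.8]), ([502, 286, 17, 15, 184], [509.7, 293.4])]
side [([278, 269, 28, 19, 350], [291.0, 279.2]), ([286, 343, 32, 32, 553], [300.5, 361.7])]
```

View pics/c1.png

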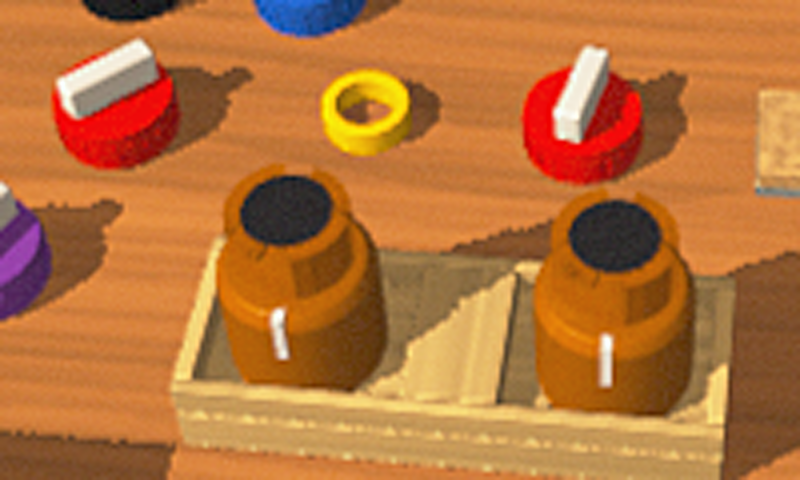

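The crop shows each mouth as a dark disc inside an amber rim, with white marks facing the camera, and both red lids with their bars up.

```bash
cat > h.py <<'E'
from station import bot, optics
import cv2,numpy as np
def ray(m,uv):
    M=np.array(m["cam_to_world"]);d=np.array([(uv[0]-m["cx"])/m["fx"],-(uv[1]-m["cy"])/m["fy"],-1])
    return M[:3,3],M[:3,:3]@d
def onz(m,uv,z):
    o,d=ray(m,uv);return o+d*(z-o[2])/d[2]
def tri(r1,r2):
    A=[];b=[]
    for o,d in(r1,r2):
        d=d/np.linalg.norm(d);P=np.eye(3)-np.outer(d,d);A.append(P);b.append(P@o)
    return np.linalg.lstsq(np.vstack(A),np.hstack(b),rcond=None)[0]
def blobs(mask,amin):
    k,l,s,c=cv2.connectedComponentsWithStats(mask.astype(np.uint8))
    return [(c[i],s[i],l==i) for i in range(1,k) if s[i,4]>=amin]
def masks(im):
    h=cv2.cvtColor(im,cv2.COLOR_BGR2HSV)
    red=((h[...,0]<5)|(h[...,0]>175))&(h[...,1]>190)&(h[...,2]>100)
    return red,(h[...,1]<60)&(h[...,2]>130),(h[...,2]<75)&(h[...,1]<110)
def plane_line(m,mask,z):
    ys,xs=np.nonzero(mask);P=np.array([onz(m,(x,y),z)[:2] for x,y in zip(xs,ys)])
    c,(w,hh),a=cv2.minAreaRect((P*1000).astype(np.float32))
    b=cv2.boxPoints((c,(w,hh),a));e=[b[1]-b[0],b[2]-b[1]];e=max(e,key=np.linalg.norm)
    return np.array(c)/1000,(w,hh),np.degrees(np.arctan2(e[1],e[0]))
E
python3 - <<'E'
from h import *
R={}
for n,box,lb in(("scene",(215,255,350,305),[(180,225,220,266),(298,230,334,268)]),("side",(340,215,392,290),[(284,338,320,378),(276,258,308,290)])):
    im=cv2.imread(f"pics/{n}0.png");m=optics.camera_model(n);r,w,d=masks(im)
    x0,y0,x1,y1=box;q=np.zeros_like(d);q[y0:y1,x0:x1]=d[y0:y1,x0:x1]
    for c,s,_ in blobs(q,40): print(n,"dark",c.round(1),s.tolist(),onz(m,c,.14).round(4)); R.setdefault(n,[]).append(ray(m,c))
    for x0,y0,x1,y1 in lb:
        q=np.zeros_like(w);q[y0:y1,x0:x1]=w[y0:y1,x0:x1]
        for c,s,k in blobs(q,30): print(n,"bar",c.round(1),s.tolist(),plane_line(m,k,.048));R.setdefault(n+"b",[]).append(ray(m,c))
        q=np.zeros_like(w);q[y0:y1,x0:x1]=(r|w)[y0:y1,x0:x1]
        c=max(blobs(q,30),key=lambda t:t[1][4])[0];print(" all",c.round(1),onz(m,c,.027).round(4))
for a,b in((0,1),(1,0)):
    print("mouth tri",tri(R["scene"][a],R["side"][b]).round(4))
for i in(0,1):print("bar tri",tri(R["sceneb"][i],R["sideb"][i]).round(4))
E
```

```text
scene dark [241.1 272.2] [230, 264, 23, 17, 290] [ 0.6196 -0.1216  0.14  ]
scene dark [323.3 278.7] [312, 270, 23, 18, 301] [0.6201 0.0385 0.14  ]
scene bar [196.3 239.3] [185, 230, 24, 19, 245] (array([ 0.46015903, -0.2689433 ]), (32.23845672607422, 58.99919891357422), np.float32(-46.25059))
 all [198.9 247. ] [ 0.4651 -0.2665  0.027 ]
scene bar [314.4 242.9] [309, 232, 13, 23, 149] (array([0.44427057, 0.00234469]), (16.72022819519043, 72.29815673828125), np.float32(-9.509992))
 all [315.3 250.6] [0.4498 0.0048 0.027 ]
side bar [301.4 349.8] [291, 340, 21, 21, 218] (array([ 0.45700867, -0.27280981]), (23.828096389770508, 64.64476013183594), np.float32(-47.58047))
 all [300.5 361.7] [ 0.4542 -0.289   0.027 ]
side bar [291. 267.] [281, 262, 21, 11, 195] (array([0.44092242, 0.00062413]), (38.27935028076172, 51.642730712890625), np.float32(-2.8523626))
 all [291.  279.2] [ 0.4401 -0.0221  0.027 ]Traceback (most recent call last):
  File "<stdin>", line 13, in <module>
KeyError: 'side'
```

Call:
{"op": "drive_tool", "data": {
  "deltas": [
    {"gripper": 60,"offset": [-0.04,-0.035,0],"angular": [0,0,0]},
    {"gripper": 60,"offset": [-0.08,-0.07,0],"angular": [0,0,0]},
    {"gripper": 60,"offset": [-0.115,-0.1,0],"angular": [0,0,0]},
    {"gripper": 60,"offset": [-0.15,-0.13,0],"angular": [0,0,0]},
    {"gripper": 60,"offset": [-0.18,-0.155,0],"angular": [0,0,0]}
  ],
  "grip_force": 40
}}

```text
t: 0.65
eef_pos: [0.2963, 0.4619, 0.3038]
tool_rot: [0.0, 0.117, 0.993, -0.0]
contact_force: [0.8, -0.0, 0.9]
gripper_width: 0.765
grasp_force: 0.0
```

Call:
{"op": "drive_tool", "data": {
  "deltas": [
    {"gripper": 60,"offset": [-0.035,-0.03,0],"angular": [0,0,0]},
    {"gripper": 60,"offset": [-0.07,-0.06,0],"angular": [0,0,0]},
    {"gripper": 60,"offset": [-0.105,-0.09,0],"angular": [0,0,0]},
    {"gripper": 60,"offset": [-0.14,-0.115,0],"angular": [0,0,0]},
    {"gripper": 60,"offset": [-0.16,-0.13,0],"angular": [0,0,0]}
  ]
}}

```text
t: 1.15
eef_pos: [0.4226, 0.2979, 0.304]
tool_rot: [0.0, 0.118, 0.993, -0.0]
contact_force: [0.5, -0.1, -1.3]
gripper_width: 0.763
grasp_force: 0.0
```

Call:
{"op": "drive_tool", "data": {
  "deltas": [
    {"gripper": 60,"offset": [-0.015,-0.045,0],"angular": [0,0,0]},
    {"gripper": 60,"offset": [-0.03,-0.09,0],"angular": [0,0,0]},
    {"gripper": 60,"offset": [-0.045,-0.135,0],"angular": [0,0,0]},
    {"gripper": 60,"offset": [-0.06,-0.18,0],"angular": [0,0,0]},
    {"gripper": 60,"offset": [-0.075,-0.225,0],"angular": [0,0,0]}
  ]
}}

```text
t: 1.65
eef_pos: [0.4415, 0.0633, 0.3039]
tool_rot: [0.0, 0.116, 0.993, 0.0]
contact_force: [0.2, -0.6, 0.2]
gripper_width: 0.765
grasp_force: 0.0
```

Call:
{"op": "drive_tool", "data": {
  "deltas": [
    {"gripper": 60,"offset": [-0.01,-0.04,0],"angular": [0,0,-0.1]},
    {"gripper": 60,"offset": [-0.015,-0.06,0],"angular": [0,0,-0.18]},
    {"gripper": 60,"offset": [-0.015,-0.06,0],"angular": [0,0,-0.18]},
    {"gripper": 60,"offset": [-0.015,-0.06,0],"angular": [0,0,-0.18]}
  ]
}}

```text
t: 2.05
eef_pos: [0.4425, 0.0036, 0.3038]
tool_rot: [-0.0, 0.046, 0.999, 0.0]
contact_force: [-0.0, -0.6, 0.3]
gripper_width: 0.765
grasp_force: 0.0
```

```bash
cat >> h.py <<'E'
from scipy.spatial.transform import Rotation as Ro
def st():
    o=bot.get_obs();q=o["tool_rot"];R=Ro.from_quat([q[1],q[2],q[3],q[0]]).as_matrix()
    print("t",o["t"],"p",np.round(o["eef_pos"],4),"toolx deg",np.degrees(np.arctan2(R[1,0],R[0,0])).round(2),"z",R[:,2].round(4),"F",np.round(o["contact_force"],1),"T",np.round(o["torque"],2),"w",round(o["gripper_width"],3),"q7",round(o["q"][6],2),"gf",round(o["grasp_force"],1))
    return np.array(o["eef_pos"]),R
def snap(name):
    p,R=st();m=optics.camera_model("wrist");im=optics.read_camera("wrist");cv2.imwrite(f"pics/{name}.png",im);return p,R,m,im
E
python3 - <<'E'
from h import *
p,R,m,im=snap("w1");r,w,d=masks(im)
for c,s,k in blobs(r,300):print("red",c.round(1),s.tolist(),onz(m,c,.03).round(4))
for c,s,k in blobs(w,150):print("white",c.round(1),s.tolist(),plane_line(m,k,.054))
E
```

```text
t 2.05 p [0.4425 0.0036 0.3038] toolx deg 174.72 z [-1.e-04  4.e-04 -1.e+00] F [-0.  -0.6  0.3] T [ 0.01  0.02 -0.01] w 0.765 q7 1.38 gf 0.0
red [320.6 202.1] [281, 164, 80, 81, 3448] [0.4361 0.0052 0.03  ]
red [ 30.6 230.7] [0, 208, 60, 75, 1344] [ 0.4378 -0.2492  0.03  ]
white [ 61.8 102.5] [26, 76, 71, 52, 1822] (array([ 0.34025314, -0.17723073]), (19.92317771911621, 55.16862487792969), np.float32(-69.482086))
white [320.3 212.4] [308, 177, 26, 71, 1269] (array([0.43990924, 0.00444817]), (15.043663024902344, 56.965843200683594), np.float32(-12.29132))
white [  6.1 249.1] [0, 233, 18, 39, 411] (array([ 0.44996985, -0.25556552]), (13.561233520507812, 35.20640563964844), np.float32(-19.200268))
```

View pics/w1.png

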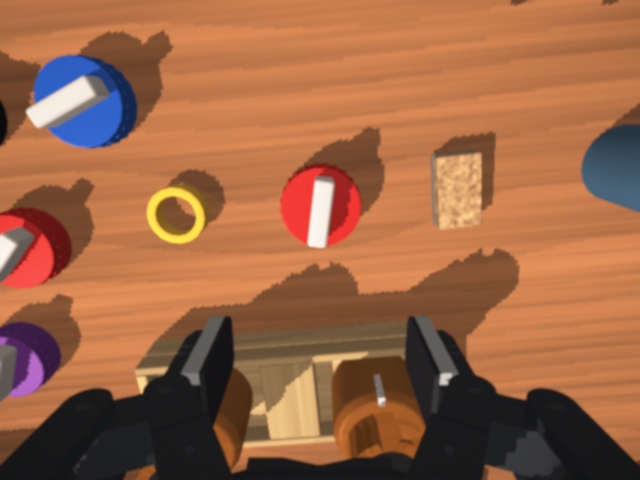

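Lid at (320,205), its bar running about (323,178) to (318,246); the rack with the jars is at the bottom, partly behind the fingers. I'll go down onto this lid.

Call:
{"op": "drive_tool", "data": {
  "deltas": [
    {"gripper": 60,"offset": [0.0025,0.001,0.045],"angular": [0,0,0.1]},
    {"gripper": 60,"offset": [0.0025,0.001,0.09],"angular": [0,0,0.156]},
    {"gripper": 60,"offset": [0.0025,0.001,0.135],"angular": [0,0,0.156]},
    {"gripper": 60,"offset": [0.0025,0.001,0.175],"angular": [0,0,0.156]},
    {"gripper": 60,"offset": [0.0025,0.001,0.19],"angular": [0,0,0.156]}
  ]
}}

```text
t: 2.6
eef_pos: [0.4383, 0.0062, 0.1105]
tool_rot: [-0.003, 0.105, 0.994, -0.001]
contact_force: [-0.2, -0.1, 0.6]
gripper_width: 0.763
grasp_force: 0.0
```

Call:
{"op": "drive_tool", "data": {
  "deltas": [
    {"gripper": 60,"offset": [0,0,0.008],"angular": [0,0,0]},
    {"gripper": 60,"offset": [0,0,0.008],"angular": [0,0,0]},
    {"gripper": 255,"offset": [0,0,0.008],"angular": [0,0,0]},
    {"gripper": 255,"offset": [0,0,0.008],"angular": [0,0,0]},
    {"gripper": 255,"offset": [0,0,0.008],"angular": [0,0,0]}
  ],
  "grip_force": 50
}}

```text
t: 3.1
eef_pos: [0.4408, 0.0049, 0.1068]
tool_rot: [0.001, 0.106, 0.994, 0.0]
contact_force: [-0.1, -0.8, -0.1]
gripper_width: 0.257
grasp_force: 0.0
```

Call:
{"op": "drive_tool", "data": {
  "deltas": [
    {"gripper": 255,"offset": [0,0,0],"angular": [0,0,0]},
    {"gripper": 255,"offset": [0,0,0],"angular": [0,0,0]},
    {"gripper": 255,"offset": [0,0,0],"angular": [0,0,0]},
    {"gripper": 255,"offset": [0,0,0],"angular": [0,0,0]}
  ]
}}

```text
t: 3.5
eef_pos: [0.4408, 0.0048, 0.1069]
tool_rot: [0.001, 0.106, 0.994, 0.0]
contact_force: [-2.0, 0.5, 8.5]
gripper_width: 0.176
grasp_force: 49.1
```

```bash
python3 -c "
from h import *
st()"
```

```text
t 3.5 p [0.4408 0.0048 0.1069] toolx deg 167.8 z [ 1.6e-03  8.0e-04 -1.0e+00] F [-2.   0.5  8.5] T [0.03 0.26 0.01] w 0.176 q7 1.49 gf 49.1
```

Call:
{"op": "drive_tool", "data": {
  "deltas": [
    {"gripper": 255,"offset": [0,0,-0.03],"angular": [0,0,0]},
    {"gripper": 255,"offset": [0,0,-0.075],"angular": [0,0,0]},
    {"gripper": 255,"offset": [0,0,-0.12],"angular": [0,0,0]},
    {"gripper": 255,"offset": [0,0,-0.165],"angular": [0,0,0]},
    {"gripper": 255,"offset": [0,0,-0.21],"angular": [0,0,0]}
  ]
}}

```text
t: 4.0
eef_pos: [0.4395, 0.0043, 0.3179]
tool_rot: [0.0, 0.107, 0.994, 0.0]
contact_force: [1.8, 0.3, -2.5]
gripper_width: 0.173
grasp_force: 49.5
```

Call:
{"op": "drive_tool", "data": {
  "deltas": [
    {"gripper": 255,"offset": [-0.045,0,-0.01],"angular": [0,0,-0.1]},
    {"gripper": 255,"offset": [-0.09,0,-0.015],"angular": [0,0,-0.2]},
    {"gripper": 255,"offset": [-0.135,0,-0.015],"angular": [0,0,-0.27]},
    {"gripper": 255,"offset": [-0.18,0.002,-0.015],"angular": [0,0,-0.27]},
    {"gripper": 255,"offset": [-0.22,0.002,-0.015],"angular": [0,0,-0.27]}
  ]
}}

```text
t: 4.5
eef_pos: [0.6573, -0.0399, 0.3308]
tool_rot: [0.0, 0.0, 1.0, 0.0]
contact_force: [0.8, -0.9, -1.0]
gripper_width: 0.174
grasp_force: 49.6
```

Call:
{"op": "drive_tool", "data": {
  "deltas": [
    {"gripper": 255,"offset": [0,0,0],"angular": [0,0,0]},
    {"gripper": 255,"offset": [0,0,0],"angular": [0,0,0]},
    {"gripper": 255,"offset": [0,0,0],"angular": [0,0,0]}
  ]
}}

```text
t: 4.8
eef_pos: [0.6546, -0.0398, 0.3308]
tool_rot: [-0.001, 0.001, 1.0, 0.0]
contact_force: [0.2, 0.7, -2.0]
gripper_width: 0.172
grasp_force: 49.6
```

```bash
python3 - <<'E'
from h import *
p,R,m,im=snap("w2");r,w,d=masks(im)
for c,s,k in blobs(d,300):print("dark",c.round(1),s.tolist(),onz(m,c,.14).round(4))
for c,s,k in blobs(w,40):print("white",c.round(1),s.tolist(),onz(m,c,.09).round(4))
E
```

```text
t 4.8 p [ 0.6546 -0.0398  0.3308] toolx deg 179.93 z [-1.1e-03  5.0e-04 -1.0e+00] F [ 0.2  0.7 -2. ] T [-0.02  0.01  0.01] w 0.172 q7 1.73 gf 49.6
dark [193.2 187.4] [160, 154, 67, 67, 3538] [ 0.6201 -0.1208  0.14  ]
dark [443.4 188.5] [410, 156, 68, 66, 3524] [0.6212 0.0395 0.14  ]
dark [318.9 429.5] [28, 318, 583, 162, 41623] [ 0.8121 -0.0408  0.14  ]
white [202.9 123.1] [198, 118, 12, 12, 108] [ 0.582  -0.1245  0.09  ]
white [432.9 123.6] [425, 118, 14, 13, 119] [0.5828 0.0427 0.09  ]
white [424.2 234.3] [419, 230, 10, 8, 52] [0.6667 0.043  0.09  ]
white [211.6 234.5] [208, 232, 9, 6, 40] [ 0.6665 -0.1253  0.09  ]
white [319.1 340.3] [296, 262, 47, 158, 6742] [ 0.7623 -0.0405  0.09  ]
white [ 51. 367.] [0, 279, 118, 201, 17715] [ 0.7886 -0.278   0.09  ]
white [284.8 362.4] [278, 359, 11, 11, 61] [ 0.7844 -0.0708  0.09  ]
white [353.4 362.6] [350, 359, 11, 11, 59] [ 0.7848 -0.0102  0.09  ]
```

View pics/w2.png

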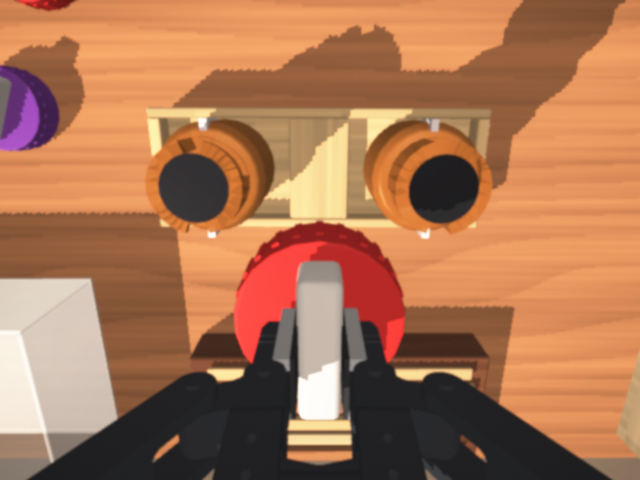

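The wrist picture shows the held lid, bar squarely gripped, with both mouths clear at (193,187) and (443,188). The marks lie along image columns, so rack yaw is about 0. I'll start with the left jar.

Call:
{"op": "drive_tool", "data": {
  "deltas": [
    {"gripper": 255,"offset": [0.02,0.04,0],"angular": [0,0,0]},
    {"gripper": 255,"offset": [0.033,0.079,0.02],"angular": [0,0,0]},
    {"gripper": 255,"offset": [0.033,0.079,0.05],"angular": [0,0,0]},
    {"gripper": 255,"offset": [0.033,0.079,0.073],"angular": [0,0,0]},
    {"gripper": 255,"offset": [0.033,0.079,0.073],"angular": [0,0,0]}
  ]
}}

```text
t: 5.35
eef_pos: [0.6199, 0.04, 0.2554]
tool_rot: [-0.003, -0.0, 1.0, -0.0]
contact_force: [-1.5, 0.7, -1.3]
gripper_width: 0.174
grasp_force: 49.6
```

Call:
{"op": "drive_tool", "data": {
  "deltas": [
    {"gripper": 255,"offset": [0,0,0],"angular": [0,0,0]},
    {"gripper": 255,"offset": [0,0,0],"angular": [0,0,0]}
  ]
}}

```text
t: 5.55
eef_pos: [0.6234, 0.0388, 0.2598]
tool_rot: [0.001, 0.001, 1.0, 0.0]
contact_force: [-0.2, -0.5, -1.3]
gripper_width: 0.176
grasp_force: 49.6
```

```bash
python3 -c "
from h import *
st()"
```

```text
t 5.55 p [0.6234 0.0388 0.2598] toolx deg 179.91 z [ 2.8e-03  6.0e-04 -1.0e+00] F [-0.2 -0.5 -1.3] T [-0.   -0.02  0.05] w 0.176 q7 1.62 gf 49.6
```

Call:
{"op": "drive_tool", "data": {
  "deltas": [
    {"gripper": 255,"offset": [0.001,0,0.004],"angular": [0,0,0]},
    {"gripper": 255,"offset": [0.001,0,0.008],"angular": [0,0,0]},
    {"gripper": 255,"offset": [0.001,0,0.012],"angular": [0,0,0]},
    {"gripper": 255,"offset": [0.001,0,0.016],"angular": [0,0,0]},
    {"gripper": 255,"offset": [0.001,0,0.016],"angular": [0,0,0]}
  ]
}}

```text
t: 6.05
eef_pos: [0.6213, 0.0391, 0.2411]
tool_rot: [-0.001, 0.0, 1.0, -0.0]
contact_force: [0.4, 1.2, -2.2]
gripper_width: 0.174
grasp_force: 49.6
```

```bash
python3 -c "
from h import *
st()"
```

```text
t 6.05 p [0.6213 0.0391 0.2411] toolx deg 179.95 z [-1.4e-03 -2.0e-04 -1.0e+00] F [ 0.4  1.2 -2.2] T [-0.06 -0.01  0.02] w 0.174 q7 1.62 gf 49.6
```

Call:
{"op": "drive_tool", "data": {
  "deltas": [
    {"gripper": 255,"offset": [0,0,0.004],"angular": [0,0,0]},
    {"gripper": 255,"offset": [0,0,0.008],"angular": [0,0,0]},
    {"gripper": 255,"offset": [0,0,0.012],"angular": [0,0,0]},
    {"gripper": 255,"offset": [0,0,0.014],"angular": [0,0,0]},
    {"gripper": 255,"offset": [0,0,0.014],"angular": [0,0,0]}
  ]
}}

```text
t: 6.55
eef_pos: [0.6216, 0.0391, 0.2279]
tool_rot: [-0.0, 0.0, 1.0, 0.0]
contact_force: [-0.2, 0.5, 0.1]
gripper_width: 0.173
grasp_force: 49.9
```

```bash
python3 -c "
from h import *
st()"
```

```text
t 6.55 p [0.6216 0.0391 0.2279] toolx deg 179.95 z [-4.e-04  1.e-04 -1.e+00] F [-0.2  0.5  0.1] T [ 0.05  0.19 -0.01] w 0.173 q7 1.63 gf 49.9
```

Call:
{"op": "drive_tool", "data": {
  "deltas": [
    {"gripper": 255,"offset": [0,0,0.001],"angular": [0,0,0.08]},
    {"gripper": 255,"offset": [0,0,0.0015],"angular": [0,0,0.16]},
    {"gripper": 255,"offset": [0,0,0.002],"angular": [0,0,0.24]},
    {"gripper": 255,"offset": [0,0,0.0025],"angular": [0,0,0.32]},
    {"gripper": 255,"offset": [0,0,0.003],"angular": [0,0,0.36]}
  ]
}}

```text
t: 7.05
eef_pos: [0.6226, 0.0394, 0.2274]
tool_rot: [0.001, 0.142, 0.99, 0.001]
contact_force: [-5.7, 0.7, 17.8]
gripper_width: 0.179
grasp_force: 52.3
```

```bash
python3 -c "
from h import *
st()"
```

```text
t 7.05 p [0.6226 0.0394 0.2274] toolx deg 163.68 z [ 0.0023  0.0013 -1.    ] F [-5.7  0.7 17.8] T [0.13 1.35 0.3 ] w 0.179 q7 1.39 gf 52.3
```

Call:
{"op": "drive_tool", "data": {
  "deltas": [
    {"gripper": 255,"offset": [0,0,-0.001],"angular": [0,0,0.06]},
    {"gripper": 255,"offset": [0,0,-0.001],"angular": [0,0,0.12]},
    {"gripper": 255,"offset": [0,0,-0.001],"angular": [0,0,0.18]},
    {"gripper": 255,"offset": [0,0,-0.001],"angular": [0,0,0.18]}
  ]
}}

```text
t: 7.45
eef_pos: [0.6223, 0.0392, 0.2266]
tool_rot: [0.001, 0.211, 0.977, 0.0]
contact_force: [-0.8, 0.2, 4.3]
gripper_width: 0.175
grasp_force: 50.4
```

```bash
python3 -c "
from h import *
st()"
```

```text
t 7.45 p [0.6223 0.0392 0.2266] toolx deg 155.62 z [ 1.7e-03  3.0e-04 -1.0e+00] F [-0.8  0.2  4.3] T [ 0.07  0.11 -0.13] w 0.175 q7 1.27 gf 50.4
```

Call:
{"op": "drive_tool", "data": {
  "deltas": [
    {"gripper": 255,"offset": [0,0,0.0005],"angular": [0,0,0.06]},
    {"gripper": 255,"offset": [0,0,0.001],"angular": [0,0,0.12]},
    {"gripper": 255,"offset": [0,0,0.0015],"angular": [0,0,0.18]},
    {"gripper": 255,"offset": [0,0,0.002],"angular": [0,0,0.24]},
    {"gripper": 255,"offset": [0,0,0.002],"angular": [0,0,0.24]}
  ]
}}

```text
t: 7.95
eef_pos: [0.6224, 0.0393, 0.2249]
tool_rot: [0.001, 0.302, 0.953, 0.001]
contact_force: [-1.5, 0.8, 6.5]
gripper_width: 0.175
grasp_force: 50.8
```

```bash
python3 -c "
from h import *
st()"
```

```text
t 7.95 p [0.6224 0.0393 0.2249] toolx deg 144.86 z [ 1.6e-03  6.0e-04 -1.0e+00] F [-1.5  0.8  6.5] T [ 0.06  0.28 -0.14] w 0.175 q7 1.11 gf 50.8
```

Call:
{"op": "drive_tool", "data": {
  "deltas": [
    {"gripper": 255,"offset": [0,0,0.0005],"angular": [0,0,0.1]},
    {"gripper": 255,"offset": [0,0,0.001],"angular": [0,0,0.2]},
    {"gripper": 255,"offset": [0,0,0.0015],"angular": [0,0,0.3]},
    {"gripper": 255,"offset": [0,0,0.002],"angular": [0,0,0.4]},
    {"gripper": 255,"offset": [0,0,0.0022],"angular": [0,0,0.44]}
  ]
}}

```text
t: 8.45
eef_pos: [0.6224, 0.0394, 0.2221]
tool_rot: [0.001, 0.462, 0.887, 0.0]
contact_force: [0.4, 0.5, 2.3]
gripper_width: 0.176
grasp_force: 50.2
```

```bash
python3 -c "
from h import *
st()"
```

```text
t 8.45 p [0.6224 0.0394 0.2221] toolx deg 125.02 z [ 1.5e-03  1.0e-04 -1.0e+00] F [0.4 0.5 2.3] T [ 0.16 -0.18  0.03] w 0.176 q7 0.82 gf 50.2
```

Call:
{"op": "drive_tool", "data": {
  "deltas": [
    {"gripper": 255,"offset": [0,0,0.0008],"angular": [0,0,0.1]},
    {"gripper": 255,"offset": [0,0,0.0016],"angular": [0,0,0.2]},
    {"gripper": 255,"offset": [0,0,0.0022],"angular": [0,0,0.3]},
    {"gripper": 255,"offset": [0,0,0.0028],"angular": [0,0,0.4]},
    {"gripper": 255,"offset": [0,0,0.0028],"angular": [0,0,0.42]}
  ]
}}

```text
t: 8.95
eef_pos: [0.6224, 0.039, 0.2209]
tool_rot: [0.0, 0.601, 0.8, 0.001]
contact_force: [-5.1, 0.8, 16.2]
gripper_width: 0.171
grasp_force: 52.1
```

```bash
python3 -c "
from h import *
st()"
```

```text
t 8.95 p [0.6224 0.039  0.2209] toolx deg 106.17 z [ 1.5e-03  8.0e-04 -1.0e+00] F [-5.1  0.8 16.2] T [0.11 1.1  0.34] w 0.171 q7 0.55 gf 52.1
```

Call:
{"op": "drive_tool", "data": {
  "deltas": [
    {"gripper": 255,"offset": [0,0,0],"angular": [0,0,0.05]},
    {"gripper": 255,"offset": [0,0,-0.0015],"angular": [0,0,0.05]},
    {"gripper": 255,"offset": [0,0,-0.0015],"angular": [0,0,0.05]}
  ]
}}

```text
t: 9.25
eef_pos: [0.6216, 0.0389, 0.221]
tool_rot: [-0.0, 0.616, 0.788, -0.0]
contact_force: [-3.7, 0.3, 8.3]
gripper_width: 0.177
grasp_force: 51.0
```

```bash
python3 -c "
from h import *
st()"
```

```text
t 9.25 p [0.6216 0.0389 0.221 ] toolx deg 104.0 z [-2.e-04  1.e-04 -1.e+00] F [-3.7  0.3  8.3] T [-0.08  0.65  0.2 ] w 0.177 q7 0.52 gf 51.0
```

Call:
{"op": "drive_tool", "data": {
  "deltas": [
    {"gripper": 60,"offset": [0,0,0],"angular": [0,0,0]},
    {"gripper": 60,"offset": [0,0,0],"angular": [0,0,0]},
    {"gripper": 60,"offset": [0,0,0],"angular": [0,0,0]},
    {"gripper": 60,"offset": [0,0,-0.04],"angular": [0,0,0]},
    {"gripper": 60,"offset": [0,0,-0.085],"angular": [0,0,0]}
  ]
}}

```text
t: 9.75
eef_pos: [0.6207, 0.0393, 0.3046]
tool_rot: [-0.001, 0.616, 0.788, -0.002]
contact_force: [1.5, -0.0, 0.0]
gripper_width: 0.764
grasp_force: 0.0
```

Call:
{"op": "drive_tool", "data": {
  "deltas": [
    {"gripper": 60,"offset": [-0.033,-0.03,0],"angular": [0,0,0]},
    {"gripper": 60,"offset": [-0.066,-0.06,0],"angular": [0,0,0]},
    {"gripper": 60,"offset": [-0.099,-0.09,0],"angular": [0,0,0]},
    {"gripper": 60,"offset": [-0.132,-0.12,0],"angular": [0,0,0]},
    {"gripper": 60,"offset": [-0.165,-0.15,0],"angular": [0,0,0]}
  ]
}}

```text
t: 10.25
eef_pos: [0.5147, -0.1584, 0.3054]
tool_rot: [0.0, 0.616, 0.788, 0.0]
contact_force: [0.7, 0.4, -0.6]
gripper_width: 0.768
grasp_force: 0.0
```

Call:
{"op": "drive_tool", "data": {
  "deltas": [
    {"gripper": 60,"offset": [-0.033,-0.03,0],"angular": [0,0,-0.15]},
    {"gripper": 60,"offset": [-0.066,-0.06,0],"angular": [0,0,-0.3]},
    {"gripper": 60,"offset": [-0.095,-0.084,0],"angular": [0,0,-0.45]},
    {"gripper": 60,"offset": [-0.095,-0.084,0],"angular": [0,0,-0.6]},
    {"gripper": 60,"offset": [-0.095,-0.084,0],"angular": [0,0,-0.667]}
  ]
}}

```text
t: 10.75
eef_pos: [0.4559, -0.2711, 0.3055]
tool_rot: [0.0, 0.391, 0.92, 0.0]
contact_force: [-0.8, 0.3, 0.2]
gripper_width: 0.765
grasp_force: 0.0
```

Call:
{"op": "drive_tool", "data": {
  "deltas": [
    {"gripper": 60,"offset": [0,0,0],"angular": [0,0,0]},
    {"gripper": 60,"offset": [0,0,0],"angular": [0,0,0]},
    {"gripper": 60,"offset": [0,0,0],"angular": [0,0,0]}
  ]
}}

```text
t: 11.05
eef_pos: [0.4572, -0.2692, 0.3053]
tool_rot: [-0.0, 0.392, 0.92, -0.0]
contact_force: [-0.4, -0.0, -0.6]
gripper_width: 0.767
grasp_force: 0.0
```

```bash
python3 - <<'E'
from h import *
p,R,m,im=snap("w3");r,w,d=masks(im)
for c,s,k in blobs(r,300):print("red",c.round(1),s.tolist(),onz(m,c,.03).round(4))
for c,s,k in blobs(w,150):print("white",c.round(1),s.tolist(),plane_line(m,k,.054))
s=optics.read_camera("scene");cv2.imwrite("pics/s3.png",np.vstack([im[100:400],cv2.resize(s[225:340,200:400],(640,368),interpolation=cv2.INTER_CUBIC)[:300]]))
E
```

```text
t 11.05 p [ 0.4572 -0.2692  0.3053] toolx deg 133.89 z [-2.e-04 -0.e+00 -1.e+00] F [-0.4 -0.  -0.6] T [-0.01  0.    0.04] w 0.767 q7 1.45 gf 0.0
red [317.4 203.5] [278, 165, 80, 79, 3432] [ 0.4527 -0.2667  0.03  ]
white [282.   25.8] [263, 0, 42, 57, 1411] (array([ 0.34311026, -0.18779726]), (17.760921478271484, 39.230899810791016), np.float32(-68.59902))
white [185.3 132. ] [151, 105, 71, 54, 1733] (array([ 0.33895483, -0.29267252]), (56.2545051574707, 17.59979248046875), np.float32(75.20544))
white [317.  213.8] [308, 180, 19, 69, 1234] (array([ 0.45525128, -0.26988043]), (14.63160228729248, 56.30104064941406), np.float32(-45.878582))
white [374.7 336.4] [357, 310, 35, 55, 1006] (array([ 0.57032599, -0.31498099]), (16.799028396606445, 56.44306182861328), np.float32(-24.301262))
white [274.9 343.3] [246, 316, 59, 55, 1297] (array([ 0.51025797, -0.3814838 ]), (20.271793365478516, 59.818092346191406), np.float32(-6.538194))
white [345.2 412.5] [309, 379, 72, 68, 1608] (array([ 0.61044666, -0.39149475]), (20.236122131347656, 89.4048080444336), np.float32(-6.485785))
white [403.4 464.7] [394, 457, 19, 16, 151] (array([ 0.69685406, -0.39619751]), (17.985807418823242, 18.539058685302734), np.float32(-37.609432))
white [496.8 473.8] [483, 466, 32, 14, 340] (array([ 0.77387781, -0.33572836]), (32.28214645385742, 17.002182006835938), np.float32(43.79102))
```

View pics/s3.png

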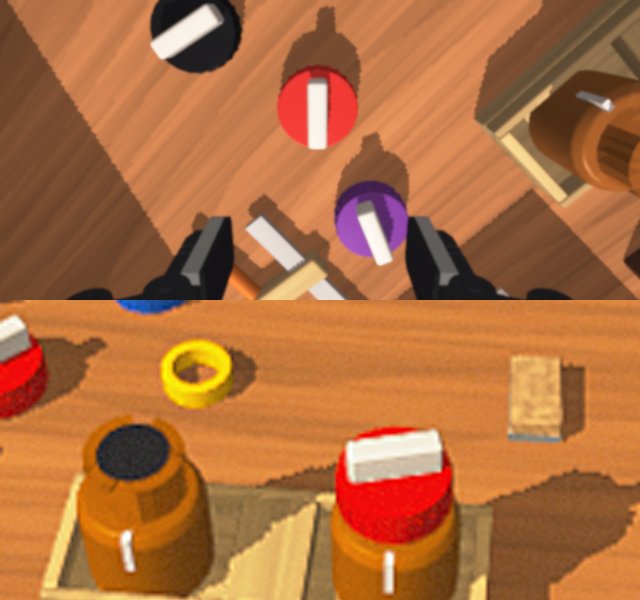

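The upper half shows the second red lid centred, with its bar in line with the tool. The lower half shows the first lid seated level on the left jar. I'll pick up the second.

Call:
{"op": "drive_tool", "data": {
  "deltas": [
    {"gripper": 60,"offset": [0.001,-0.002,0.045],"angular": [0,0,0]},
    {"gripper": 60,"offset": [0.001,-0.002,0.09],"angular": [0,0,0]},
    {"gripper": 60,"offset": [0.001,-0.002,0.135],"angular": [0,0,0]},
    {"gripper": 60,"offset": [0.001,-0.002,0.175],"angular": [0,0,0]},
    {"gripper": 60,"offset": [0.001,-0.002,0.19],"angular": [0,0,0]}
  ]
}}

```text
t: 11.65
eef_pos: [0.4533, -0.2689, 0.1121]
tool_rot: [-0.003, 0.391, 0.92, -0.0]
contact_force: [-0.1, 0.2, 0.1]
gripper_width: 0.763
grasp_force: 0.0
```

Call:
{"op": "drive_tool", "data": {
  "deltas": [
    {"gripper": 60,"offset": [0,0,0.008],"angular": [0,0,0]},
    {"gripper": 60,"offset": [0,0,0.008],"angular": [0,0,0]},
    {"gripper": 255,"offset": [0,0,0.008],"angular": [0,0,0]},
    {"gripper": 255,"offset": [0,0,0.008],"angular": [0,0,0]},
    {"gripper": 255,"offset": [0,0,0.008],"angular": [0,0,0]}
  ],
  "grip_force": 50
}}

```text
t: 12.15
eef_pos: [0.4556, -0.2703, 0.1086]
tool_rot: [0.001, 0.391, 0.92, 0.0]
contact_force: [0.0, 0.6, -0.9]
gripper_width: 0.259
grasp_force: 0.0
```

Call:
{"op": "drive_tool", "data": {
  "deltas": [
    {"gripper": 255,"offset": [0,0,0],"angular": [0,0,0]},
    {"gripper": 255,"offset": [0,0,0],"angular": [0,0,0]},
    {"gripper": 255,"offset": [0,0,0],"angular": [0,0,0]},
    {"gripper": 255,"offset": [0,0,0],"angular": [0,0,0]}
  ]
}}

```text
t: 12.55
eef_pos: [0.4555, -0.2703, 0.1085]
tool_rot: [0.001, 0.391, 0.92, 0.0]
contact_force: [-0.5, 1.7, 8.3]
gripper_width: 0.173
grasp_force: 49.0
```

```bash
python3 -c "
from h import *
st()"
```

```text
t 12.55 p [ 0.4555 -0.2703  0.1085] toolx deg 133.92 z [ 1.9e-03 -1.0e-04 -1.0e+00] F [-0.5  1.7  8.3] T [0.24 0.23 0.02] w 0.173 q7 1.7 gf 49.0
```

Call:
{"op": "drive_tool", "data": {
  "deltas": [
    {"gripper": 255,"offset": [0,0,-0.03],"angular": [0,0,0]},
    {"gripper": 255,"offset": [0,0,-0.075],"angular": [0,0,0]},
    {"gripper": 255,"offset": [0,0,-0.12],"angular": [0,0,0]},
    {"gripper": 255,"offset": [0,0,-0.165],"angular": [0,0,0]},
    {"gripper": 255,"offset": [0,0,-0.19],"angular": [0,0,0]}
  ]
}}

```text
t: 13.05
eef_pos: [0.4553, -0.271, 0.301]
tool_rot: [0.002, 0.392, 0.92, 0.0]
contact_force: [1.0, -0.3, -1.3]
gripper_width: 0.175
grasp_force: 49.7
```

Call:
{"op": "drive_tool", "data": {
  "deltas": [
    {"gripper": 255,"offset": [-0.001,0.045,0],"angular": [0,0,-0.12]},
    {"gripper": 255,"offset": [-0.003,0.09,0],"angular": [0,0,-0.24]},
    {"gripper": 255,"offset": [-0.004,0.135,0],"angular": [0,0,-0.36]},
    {"gripper": 255,"offset": [-0.006,0.18,0],"angular": [0,0,-0.48]},
    {"gripper": 255,"offset": [-0.007,0.222,0],"angular": [0,0,-0.6]}
  ]
}}

```text
t: 13.55
eef_pos: [0.6208, -0.1193, 0.2976]
tool_rot: [0.0, 0.164, 0.987, 0.0]
contact_force: [0.2, -0.0, -1.2]
gripper_width: 0.172
grasp_force: 49.6
```

Call:
{"op": "drive_tool", "data": {
  "deltas": [
    {"gripper": 255,"offset": [0,0,0.01],"angular": [0,0,-0.15]},
    {"gripper": 255,"offset": [0,0,0.02],"angular": [0,0,-0.3]},
    {"gripper": 255,"offset": [0,0,0.03],"angular": [0,0,-0.424]},
    {"gripper": 255,"offset": [0,0,0.035],"angular": [0,0,-0.424]},
    {"gripper": 255,"offset": [0,0,0.035],"angular": [0,0,-0.424]}
  ]
}}

```text
t: 14.05
eef_pos: [0.6191, -0.1211, 0.2618]
tool_rot: [-0.001, 0.001, 1.0, 0.0]
contact_force: [-0.5, 0.4, -1.3]
gripper_width: 0.172
grasp_force: 49.6
```

Call:
{"op": "drive_tool", "data": {
  "deltas": [
    {"gripper": 255,"offset": [0,0,0],"angular": [0,0,0]},
    {"gripper": 255,"offset": [0,0,0],"angular": [0,0,0]},
    {"gripper": 255,"offset": [0,0,0],"angular": [0,0,0]}
  ]
}}

```text
t: 14.35
eef_pos: [0.6199, -0.1212, 0.2629]
tool_rot: [0.0, 0.0, 1.0, -0.0]
contact_force: [0.4, -0.7, -1.9]
gripper_width: 0.174
grasp_force: 49.6
```

```bash
python3 -c "
from h import *
st()"
```

```text
t 14.35 p [ 0.6199 -0.1212  0.2629] toolx deg 179.95 z [ 8.e-04 -1.e-04 -1.e+00] F [ 0.4 -0.7 -1.9] T [ 0.06 -0.01  0.  ] w 0.174 q7 1.92 gf 49.6
```

Now at x 0.6199 against a wanted 0.621, so shift 1 mm and go down to 0.243.

Call:
{"op": "drive_tool", "data": {
  "deltas": [
    {"gripper": 255,"offset": [-0.001,0,0.004],"angular": [0,0,0]},
    {"gripper": 255,"offset": [-0.001,0,0.009],"angular": [0,0,0]},
    {"gripper": 255,"offset": [-0.001,0,0.014],"angular": [0,0,0]},
    {"gripper": 255,"offset": [-0.001,0,0.018],"angular": [0,0,0]},
    {"gripper": 255,"offset": [-0.001,0,0.02],"angular": [0,0,0]}
  ]
}}

```text
t: 14.85
eef_pos: [0.6204, -0.1211, 0.2416]
tool_rot: [-0.001, 0.0, 1.0, 0.0]
contact_force: [-0.5, -0.4, -1.4]
gripper_width: 0.175
grasp_force: 49.6
```

```bash
python3 -c "
from h import *
st()"
```

```text
t 14.85 p [ 0.6204 -0.1211  0.2416] toolx deg 179.99 z [-1.e-03  1.e-04 -1.e+00] F [-0.5 -0.4 -1.4] T [-0.01  0.03 -0.  ] w 0.175 q7 1.93 gf 49.6
```

Call:
{"op": "drive_tool", "data": {
  "deltas": [
    {"gripper": 255,"offset": [0,0,0.004],"angular": [0,0,0]},
    {"gripper": 255,"offset": [0,0,0.008],"angular": [0,0,0]},
    {"gripper": 255,"offset": [0,0,0.012],"angular": [0,0,0]},
    {"gripper": 255,"offset": [0,0,0.013],"angular": [0,0,0]},
    {"gripper": 255,"offset": [0,0,0.013],"angular": [0,0,0]}
  ]
}}

```text
t: 15.35
eef_pos: [0.6207, -0.1212, 0.2295]
tool_rot: [-0.0, 0.0, 1.0, 0.0]
contact_force: [-0.5, 0.4, 0.4]
gripper_width: 0.174
grasp_force: 49.9
```

Call:
{"op": "drive_tool", "data": {
  "deltas": [
    {"gripper": 255,"offset": [0,0,0],"angular": [0,0,0.08]},
    {"gripper": 255,"offset": [0,0,0.0005],"angular": [0,0,0.16]},
    {"gripper": 255,"offset": [0,0,0.001],"angular": [0,0,0.24]},
    {"gripper": 255,"offset": [0,0,0.0015],"angular": [0,0,0.32]},
    {"gripper": 255,"offset": [0,0,0.002],"angular": [0,0,0.36]}
  ]
}}

```text
t: 15.85
eef_pos: [0.621, -0.1215, 0.229]
tool_rot: [0.0, 0.142, 0.99, 0.0]
contact_force: [-5.1, 0.7, 11.9]
gripper_width: 0.17
grasp_force: 51.5
```

```bash
python3 -c "
from h import *
st()"
```

```text
t 15.85 p [ 0.621  -0.1215  0.229 ] toolx deg 163.71 z [ 1.e-03  1.e-04 -1.e+00] F [-5.1  0.7 11.9] T [0.19 1.14 0.22] w 0.17 q7 1.7 gf 51.5
```

Same pattern as the first lid, so keep turning.

Call:
{"op": "drive_tool", "data": {
  "deltas": [
    {"gripper": 255,"offset": [0,0,0],"angular": [0,0,0.06]},
    {"gripper": 255,"offset": [0,0,0],"angular": [0,0,0.12]},
    {"gripper": 255,"offset": [0,0,0],"angular": [0,0,0.18]},
    {"gripper": 255,"offset": [0,0,0],"angular": [0,0,0.18]}
  ]
}}

```text
t: 16.25
eef_pos: [0.6208, -0.1213, 0.2282]
tool_rot: [0.0, 0.211, 0.978, 0.0]
contact_force: [-2.3, 0.5, 5.8]
gripper_width: 0.172
grasp_force: 50.6
```

Call:
{"op": "drive_tool", "data": {
  "deltas": [
    {"gripper": 255,"offset": [0,0,0.0005],"angular": [0,0,0.06]},
    {"gripper": 255,"offset": [0,0,0.001],"angular": [0,0,0.12]},
    {"gripper": 255,"offset": [0,0,0.0013],"angular": [0,0,0.18]},
    {"gripper": 255,"offset": [0,0,0.0016],"angular": [0,0,0.24]},
    {"gripper": 255,"offset": [0,0,0.0016],"angular": [0,0,0.24]}
  ]
}}

```text
t: 16.75
eef_pos: [0.621, -0.1212, 0.2265]
tool_rot: [0.0, 0.302, 0.953, 0.0]
contact_force: [-1.7, 0.5, 4.9]
gripper_width: 0.175
grasp_force: 50.5
```

```bash
python3 -c "
from h import *
st()"
```

```text
t 16.75 p [ 0.621  -0.1212  0.2265] toolx deg 144.88 z [ 1.e-03  1.e-04 -1.e+00] F [-1.7  0.5  4.9] T [ 0.18  0.39 -0.06] w 0.175 q7 1.42 gf 50.5
```

Past 35° with low torque: it fits. Finish the turn.

Call:
{"op": "drive_tool", "data": {
  "deltas": [
    {"gripper": 255,"offset": [0,0,0.0006],"angular": [0,0,0.1]},
    {"gripper": 255,"offset": [0,0,0.0012],"angular": [0,0,0.2]},
    {"gripper": 255,"offset": [0,0,0.0018],"angular": [0,0,0.3]},
    {"gripper": 255,"offset": [0,0,0.0024],"angular": [0,0,0.4]},
    {"gripper": 255,"offset": [0,0,0.0026],"angular": [0,0,0.44]}
  ]
}}

```text
t: 17.25
eef_pos: [0.6211, -0.1211, 0.2235]
tool_rot: [0.0, 0.461, 0.887, 0.0]
contact_force: [-1.7, 0.2, 2.3]
gripper_width: 0.169
grasp_force: 50.3
```

Call:
{"op": "drive_tool", "data": {
  "deltas": [
    {"gripper": 255,"offset": [0,0,0.0007],"angular": [0,0,0.1]},
    {"gripper": 255,"offset": [0,0,0.0014],"angular": [0,0,0.2]},
    {"gripper": 255,"offset": [0,0,0.002],"angular": [0,0,0.3]},
    {"gripper": 255,"offset": [0,0,0.0026],"angular": [0,0,0.4]},
    {"gripper": 255,"offset": [0,0,0.0026],"angular": [0,0,0.42]}
  ]
}}

```text
t: 17.75
eef_pos: [0.6213, -0.1211, 0.2226]
tool_rot: [0.0, 0.6, 0.8, 0.001]
contact_force: [-4.8, 3.1, 16.4]
gripper_width: 0.169
grasp_force: 52.0
```

```bash
python3 -c "
from h import *
st()"
```

```text
t 17.75 p [ 0.6213 -0.1211  0.2226] toolx deg 106.22 z [ 1.5e-03  8.0e-04 -1.0e+00] F [-4.8  3.1 16.4] T [0.51 1.11 0.33] w 0.169 q7 0.86 gf 52.0
```

Home (0.2295 down to 0.2226). Ease off, release, then lift.

Call:
{"op": "drive_tool", "data": {
  "deltas": [
    {"gripper": 255,"offset": [0,0,0],"angular": [0,0,0.05]},
    {"gripper": 255,"offset": [0,0,-0.0015],"angular": [0,0,0.05]},
    {"gripper": 255,"offset": [0,0,-0.0015],"angular": [0,0,0.05]}
  ]
}}

```text
t: 18.05
eef_pos: [0.6206, -0.1213, 0.2226]
tool_rot: [-0.0, 0.615, 0.788, 0.0]
contact_force: [-3.0, 1.4, 7.8]
gripper_width: 0.17
grasp_force: 50.9
```

Call:
{"op": "drive_tool", "data": {
  "deltas": [
    {"gripper": 60,"offset": [0,0,0],"angular": [0,0,0]},
    {"gripper": 60,"offset": [0,0,0],"angular": [0,0,0]},
    {"gripper": 60,"offset": [0,0,0],"angular": [0,0,0]},
    {"gripper": 60,"offset": [0,0,-0.04],"angular": [0,0,0]},
    {"gripper": 60,"offset": [0,0,-0.085],"angular": [0,0,0]}
  ]
}}

```text
t: 18.55
eef_pos: [0.6198, -0.1207, 0.3063]
tool_rot: [-0.002, 0.616, 0.788, -0.001]
contact_force: [1.4, 0.2, 1.4]
gripper_width: 0.759
grasp_force: 0.0
```

Call:
{"op": "drive_tool", "data": {
  "deltas": [
    {"gripper": 60,"offset": [-0.04,-0.02,-0.01],"angular": [0,0,0]},
    {"gripper": 60,"offset": [-0.08,-0.04,-0.02],"angular": [0,0,0]},
    {"gripper": 60,"offset": [-0.12,-0.06,-0.03],"angular": [0,0,0]},
    {"gripper": 60,"offset": [-0.15,-0.07,-0.03],"angular": [0,0,0]},
    {"gripper": 60,"offset": [-0.15,-0.07,-0.03],"angular": [0,0,0]}
  ]
}}

```text
t: 19.05
eef_pos: [0.5863, -0.2897, 0.3381]
tool_rot: [0.001, 0.619, 0.785, -0.001]
contact_force: [-0.1, -0.5, 0.4]
gripper_width: 0.768
grasp_force: 0.0
```

```bash
python3 - <<'E'
from h import *
st();s=optics.read_camera("scene");a=optics.read_camera("side")
cv2.imwrite("pics/end.png",np.hstack([cv2.resize(s[190:350,100:420],(400,400)) if 0 else cv2.resize(s[230:350,200:370],(425,300),interpolation=cv2.INTER_CUBIC),cv2.resize(a[200:335,310:420],(245,300),interpolation=cv2.INTER_CUBIC)]))
E
```

```text
t 19.05 p [ 0.5863 -0.2897  0.3381] toolx deg 103.48 z [ 7.0e-04 -3.4e-03 -1.0e+00] F [-0.1 -0.5  0.4] T [ 0.    0.04 -0.  ] w 0.768 q7 1.01 gf 0.0
```

View pics/end.png

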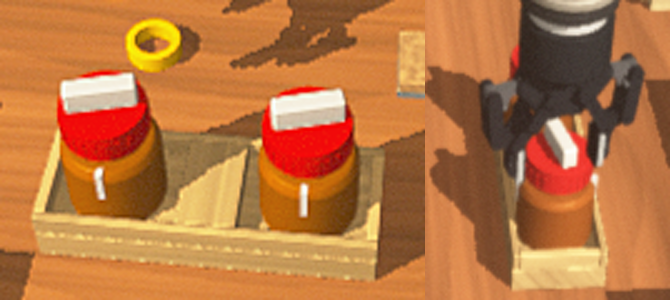

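Both lids sit level, at the same height and with matching bar angles, at crop positions (100,115) and (308,130). The gripper is clear of them.

```bash
python3 -c "
from station import bot
print(bot.hand_in())"
```

```text
the job is handed in; nothing more can be done
None
```

Both red lids are screwed fully home and level on their jars and let go, each fitting the first jar I tried; the job was handed in at about 19 s, and no verdict came back.

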